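# Trial-fit the brass handle on a recovered gate lock

### The job

Fit the brass T-handle on the square spindle of the rusty gate lock, fully home so that its neck rests on the lock's collar, with its grip bar lying along the long side of the lock case, and let go of it. Leave the black handle, the white knob and the wax jar standing where they are.

Things in the scene. Friction and masses are not known exactly. Their poses are not given: they have to be found in the camera images.
- brass_handle_grip (a point): Loose brass T-handle, 0.2 to 0.4 kg, standing upright on its neck, 60 mm high. Grip bar 92 long (x), 32 wide (y), 26 mm high, on a square neck 32 x 32 x 34 mm, sides flush with the bar's. A square bore 20 x 20 mm, 34 deep, 3 mm flare at the mouth, opens in the neck's underside, sides parallel to the neck's. Point: centre of the bar, on the bore's axis, 47 mm above the underside; z up.
- lock_seat (a point): Fixed lock lying flat: rusty brown and black steel case 170 x 105 x 30 mm on a cork mat 190 x 125 x 8 mm. Point: centre of the top of its round collar (56 mm across, top 41 mm above the table), at the spindle's foot, 35 mm off the case's middle towards the latch bolt end. x along the case's long side to the latch bolt, y along the short side, z up.
- spindle_tip (a point): Top centre of the lock's upright bright steel spindle, 28 mm above the collar. Spindle 16 x 16 mm, sides parallel to the case's: 20 mm square, then an 8 mm conical tip narrowing to 6 mm. The handle's bore has 2 mm play all round on it. The square fits at four quarter turns; the two with the grip bar along the case's long side are wanted. Axes as lock_seat.
- iron_handle_grip (a point): Black iron T-handle of the same shape and size, loose, from another lock: leave it. The point is the centre of its grip bar, 47 mm above the table; x along the bar.
- white_knob_center (a point): White ceramic round knob, 56 mm across and 56 mm high, loose: leave it. The point is its centre, half-way up.
- wax_jar_center (a point): Round jar of wax, 60 mm across and 60 mm high, amber with a green lid, loose: leave it. The point is its centre, half-way up.
Not all that is in view belongs to the job. There is more than one size of the part that bears brass_handle_grip; the job needs the smaller. Of the things that look like the part that bears lock_seat, take the one that is farthest to the robot's right at the start.

How it is judged:
By the outcome, as a careful person would: the job done as asked, in the order asked, and still so for the second after the job is handed in, with the robot touching nothing.
It also fails if it takes over 35 s, if anything falls off the work surface, if the arm or the gripper's body presses on something with over 40 N, if the wrist force passes 120 N, or if a joint passes its speed limit or range.

### The arm

A 7-joint arm with a two-finger parallel gripper is mounted at the origin on the work surface. World frame = base frame: x ahead of the robot, y to its left, z up, the work surface at z = 0. Lengths are in m, angles in rad, forces in N, time in s.
With the tool pointing down it reaches from about 0.35 to 0.9 m from the base axis. Payload 8.1 kg.
Tool frame: the origin (TCP) lies midway between the tips of the shut fingers; the grasp point (between the pads) lies 19 mm behind it (arm.tcp_to_grasp is the distance from the TCP to the grasp point, in m); z points along the fingers, y is the direction in which the jaws open and shut (so a half turn about z gives the same grasp; the last joint's range is limited). The gripper opens to 92 mm and grips with 3 to 60 N. Pads are 19 mm wide; open, the fingers measure 130 mm over their backs; the gripper's body (75 mm by 190 mm) begins 47 mm behind the grasp point.
Start: joints at [-1.283, 0.434, 0.025, 1.573, -0.012, 1.134, -0.075], TCP at [0.238, 0.578, 0.227] pointing down, gripper open.
Joint ranges: [-2.62, 2.62], [-0.44, 2.09], [-1.27, 1.32], [0.08, 2.57], [-1.32, 4.46], [0.12, 2], [-2.74, 2.74]. Speed limits (rad/s): [2.22, 2.22, 3.01, 3.01, 3.14, 3.14, 3.14].

### API

Orientations are given as a 3x3 rotation matrix whose columns are the frame's x, y, z axes.
In Python, from cell import sensors, viewer, arm gives the robot as it stands.
- The arm moves only by the shell command python3 -m creep 'ROWS' [FORCE]. ROWS is JSON, a list of rows, each a list of 3 entries, a list of its own where there are three numbers: the opening, from -1 (shut) to 1 (fully open), so that 0 is half open, then the shift along the tool's x, y, z in units of 30 mm (1.0 is 30 mm), then the turn about the tool's z in units of 5 degrees (1.0 is 5 degrees). A call has 1 to 20 rows; each row is the pose to reach, as a shift and turn from the pose commanded when the call began, along the tool's axes at that moment; what a row does not reach only later rows make up. A row lasts 1/10 s, in which the tool goes at most 50 mm and 8.59 degrees, less where a joint would pass 70% of its speed; a pose out of reach is approached as far as the arm can. A call with a gripper value outside its range is refused whole. The fingers move at their own pace and stop on an object; FORCE is the grip in N (left out, the last holds). Time passes only in rows, so rows that repeat a pose let the fingers close. It gives the time, the measured TCP pose, the force and the opening at its end, in the units of the state.
- sensors.state(): the state, without advancing time (a new reading comes with each control period).
- viewer.snapshot(name): name is "side" or "top" or "wrist"; returns a dict with "color" (400x640x3 uint8, red, green, blue), "intrinsics" (3x3 intrinsics, pixels), "rvec" (rotation vector, rad) and "tvec" (3), from world to camera coordinates, as OpenCV has them; the wrist camera has in their place "mount" (4x4, takes a point from camera to tool coordinates, whose origin is the TCP and whose axes are the flange's). Camera axes: x right, y down, z forward; pixel columns grow to the right and rows downward; lengths in m; the calibration is good to about 2 mm. A picture is of the moment at which its call begins: read the wrist's pose just before it. There is no depth.
- arm.sign_off(): hands the job in, once; it reports no verdict.
The state is a dict: "t": time; "qpos": joint angles; "dq": joint speeds; "joint_torque": joint torques, N m; "tcp_pos": TCP position; "orientation": TCP orientation; "wrist_force": force on the tool from outside, world axes, zero at the start; "ft_torque": the same for the moment, N m; "grip_width": finger opening in m.
Only numpy, scipy, OpenCV 4.12 (cv2) and the standard library are available. Lean on these libraries where they do the work, as an engineer would, in place of code of your own. Each camera call takes 0.05 s, during which the arm holds its last target.

## Working session

There is one attempt and no reset: what is moved stays moved. The work goes in short steps, Python scripts to look and compute and a shell command to move; the robot and the scene stay as the last step left them, time stands still between calls to the robot, and variables do not carry over. Pictures are saved under pics/ and viewed, and the job is handed in when it is done.

```bash
ls; mkdir -p pics
cat > h.py <<'E'
import numpy as np,cv2
from cell import sensors,viewer,arm
def snap(n,f):
    s=sensors.state(); d=viewer.snapshot(n); cv2.imwrite('pics/'+f,d['color'][:,:,::-1]); 
    d['state']=s
    import pickle; pickle.dump({k:d[k] for k in d},open('pics/'+f[:-4]+'.pkl','wb'))
    return d
def load(f):
    import pickle; return pickle.load(open('pics/'+f+'.pkl','rb'))
def cam(d):
    if 'mount' in d:
        M=np.array(d['mount']); T=np.eye(4); T[:3,:3]=d['state']['orientation']; T[:3,3]=d['state']['tcp_pos']
        return np.linalg.inv(T@M)
    T=np.eye(4); T[:3,:3]=cv2.Rodrigues(np.array(d['rvec'],float))[0]; T[:3,3]=np.ravel(d['tvec']); return T
def back(d,uv,z):
    T=cam(d); K=np.array(d['intrinsics']); R=T[:3,:3]; c=-R.T@T[:3,3]
    r=R.T@np.linalg.inv(K)@np.array([uv[0],uv[1],1.]); return c+r*(z-c[2])/r[2]
def proj(d,P):
    T=cam(d); p=np.array(d['intrinsics'])@(T[:3,:3]@np.array(P,float)+T[:3,3]); return p[:2]/p[2]
E
python3 - <<'E'
from h import *
for n in ('top','side','wrist'):
    d=snap(n,n+'0.png'); 
    T=cam(d); print(n,-T[:3,:3].T@T[:3,3])
print(sensors.state())
E
```

```text
pics
top [ 0.38001344 -0.03646074  1.07627185]
side [ 0.0146295  -0.75912881  0.68381229]
wrist [0.16752181 0.60696946 0.38433211]
{'t': 0.15, 'qpos': array([-1.28261378,  0.43504587,  0.02499122,  1.57384052, -0.01159509,
        1.1340675 , -0.0751156 ]), 'dq': array([-0.00168305, -0.00184346, -0.00053251, -0.00412755,  0.00044242,
       -0.0009761 , -0.00057194]), 'joint_torque': array([ 1.68949984e-03, -6.68263435e+01,  9.85686779e-01, -3.14695144e+01,
       -6.05211616e-02,  3.94011440e-02,  1.17983541e-04]), 'tcp_pos': array([0.23797614, 0.57750044, 0.22615448]), 'orientation': array([[-9.24574262e-01,  3.81001722e-01, -3.48187835e-04],
       [ 3.81001862e-01,  9.24573536e-01, -1.16540656e-03],
       [-1.22096649e-04, -1.21016512e-03, -9.99999260e-01]]), 'wrist_force': array([-0.32276245, -0.94585555, -0.97003043]), 'ft_torque': array([-0.01063417, -0.01569268,  0.0519101 ]), 'grip_width': 0.09141493106481206}
```

View pics/top0.png

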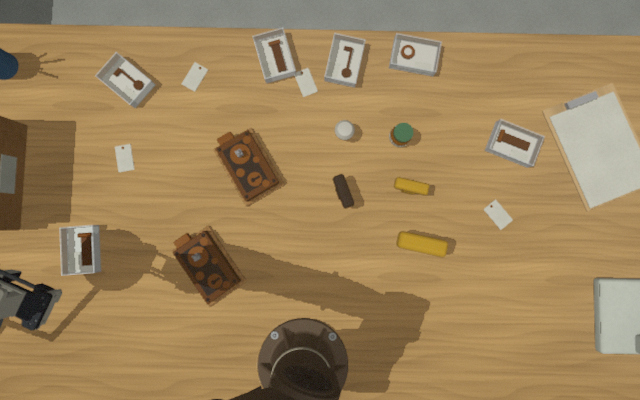

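View pics/side0.png

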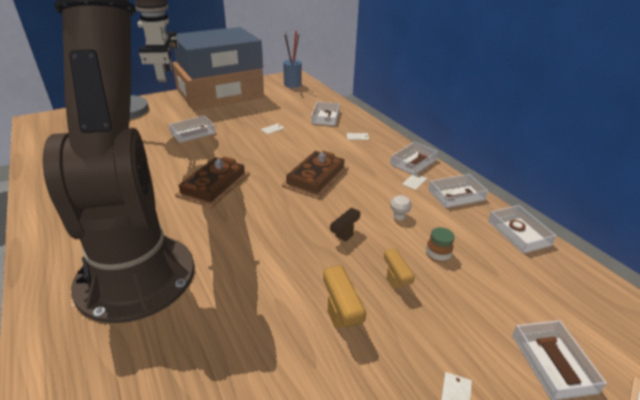

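View pics/wrist0.png

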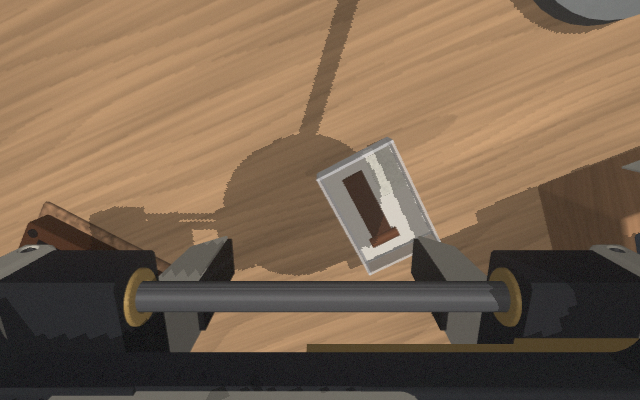

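The top view shows the candidates.
- **Brass handles:** a small one at (412,186) and a large one at (422,243). The job needs the smaller. The black iron one at (344,191) is not it.
- **Locks:** one at (248,165) and one at (207,265). Image right is the robot's right, so I take (248,165).

I'll check both choices in a close crop.

Run:
```python
from h import *
im=cv2.imread('pics/top0.png')
a=cv2.resize(im[110:220,200:300],None,fx=5,fy=5,interpolation=cv2.INTER_CUBIC)
b=cv2.resize(im[165:265,380:460],None,fx=5,fy=5,interpolation=cv2.INTER_CUBIC)
cv2.imwrite('pics/cropA.png',a);cv2.imwrite('pics/cropB.png',b)
d=load('top0')
for uv,z in [((412,186),.06),((422,243),.06),((248,165),.04),((239,153),.069),((344,130),.056),((403,132),.06),((344,191),.06)]: print(uv,back(d,uv,z).round(3))
```

```text
(412, 186) [ 0.488 -0.282  0.06 ]
(422, 243) [ 0.337 -0.31   0.06 ]
(248, 165) [0.539 0.161 0.04 ]
(239, 153) [0.566 0.181 0.069]
(344, 130) [ 0.637 -0.099  0.056]
(403, 132) [ 0.633 -0.258  0.06 ]
(344, 191) [ 0.471 -0.101  0.06 ]
```

View pics/cropA.png

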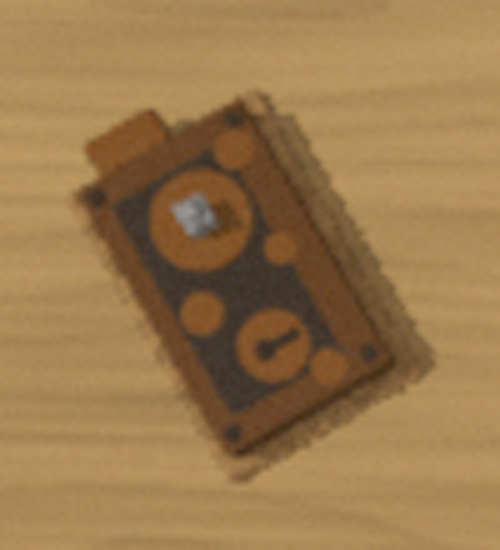

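View pics/cropB.png

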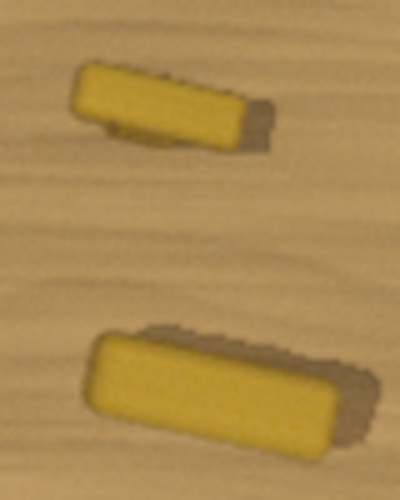

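```bash
cat >> h.py <<'E'
from scipy.optimize import minimize
def handle_pts(x,y,yaw,z0=0):
    P=[]
    for a in(-46,46):
        for b in(-16,16):
            for c in(34,60): P.append((a,b,c))
    bar=np.array(P)/1000.
    P=[(a,b,c) for a in(-16,16) for b in(-16,16) for c in(0,34)]
    neck=np.array(P)/1000.
    R=np.array([[np.cos(yaw),-np.sin(yaw),0],[np.sin(yaw),np.cos(yaw),0],[0,0,1]])
    return [q@R.T+[x,y,z0] for q in(bar,neck)]
def render(d,x,y,yaw,S=4,z0=0):
    m=np.zeros((400*S,640*S),np.uint8)
    for q in handle_pts(x,y,yaw,z0):
        uv=np.array([proj(d,p) for p in q]); h=cv2.convexHull(((uv+.5)*S).astype(np.float32)).astype(np.int32)
        cv2.fillConvexPoly(m,h,255)
    return cv2.resize(m,(640,400),interpolation=cv2.INTER_AREA)/255.
def fit(d,mask,p0,z0=0):
    f=lambda p: np.abs(render(d,p[0],p[1],p[2],z0=z0)-mask).sum()
    s=np.array([[0,0,0],[.01,0,0],[0,.01,0],[0,0,.15]])
    r=minimize(f,p0,method='Nelder-Mead',options=dict(initial_simplex=np.array(p0)+s,xatol=1e-4,fatol=.1))
    return r.x,r.fun,mask.sum()
def sel(d,box,lo=(20,120,90),hi=(32,255,255)):
    h=cv2.cvtColor(d['color'],cv2.COLOR_RGB2HSV); m=cv2.inRange(h,lo,hi)
    o=np.zeros_like(m); x0,y0,x1,y1=box; o[y0:y1,x0:x1]=m[y0:y1,x0:x1]; return o/255.
E
python3 - <<'E'
from h import *
d=load('top0'); hsv=cv2.cvtColor(d['color'],cv2.COLOR_RGB2HSV)
print(hsv[186,412],hsv[191,404],hsv[175,400])
m=sel(d,(388,172,436,200),(20,180,60)); print(m.sum())
print(fit(d,m,[.488,-.282,np.radians(77)]))
# lock: crop corner points of case top (z=.038), spindle
c=lambda u,v:(200+u/5-.4,110+v/5-.4)
for n,uv,z in [('tip',(196,215),.069),('collar',(200,221),.041),('TL',(85,195),.038),('BL',(235,445),.038),('BR',(388,362),.038),('TR',(252,98),.038)]:
    print(n,back(d,c(*uv),z).round(4))
print(d['intrinsics'])
w=load('wrist0'); print(np.array(w['mount']).round(3))
# predicted view from hover
yaw=np.radians(-13)
R=np.array([[ -np.sin(yaw)*-1*-1, np.cos(yaw),0],[0,0,0],[0,0,-1]]) 
y=np.array([np.cos(yaw),np.sin(yaw),0]); z=np.array([0,0,-1.]); x=np.cross(y,z); R=np.c_[x,y,z]
for h in (.12,.16,.2):
  for off in (0,.06,.1):
    w['state']['orientation']=R; w['state']['tcp_pos']=np.array([.488,-.282,h])+x*off
    print(h,off,proj(w,[.488,-.282,.06]).round())
E
```

```text
[ 22 190 181] [ 21 178 133] [ 18 126 172]
356.0
(array([ 0.48957473, -0.28164449,  1.40697761]), np.float64(139.64705882352942), np.float64(356.0))
tip [0.5671 0.1813 0.069 ]
collar [0.569  0.1851 0.041 ]
TL [0.5827 0.2494 0.038 ]
BL [0.4467 0.1626 0.038 ]
BR [0.4937 0.0804 0.038 ]
TR [0.6385 0.1593 0.038 ]
[[381.94418366   0.         318.84029978]
 [  0.         381.94418366 200.16415482]
 [  0.           0.           1.        ]]
[[-0.002 -0.958 -0.285  0.076]
 [ 1.    -0.001 -0.001  0.   ]
 [ 0.001 -0.285  0.958 -0.158]
 [ 0.     0.     0.     1.   ]]
0.12 0 [322. 215.]
0.12 0.06 [322. 293.]
0.12 0.1 [323. 338.]
0.16 0 [322. 199.]
0.16 0.06 [323. 267.]
0.16 0.1 [323. 308.]
0.2 0 [322. 186.]
0.2 0.06 [323. 247.]
0.2 0.1 [323. 284.]
```

```bash
python3 -m creep '[[1,[-18.6,-23.3,0.6],15.6],[1,[-18.6,-23.3,0.6],15.6],[1,[-18.6,-23.3,0.6],15.6],[1,[-18.6,-23.3,0.6],15.6],[1,[-18.6,-23.3,0.6],15.6],[1,[-18.6,-23.3,0.6],15.6],[1,[-18.6,-23.3,0.6],15.6],[1,[-18.6,-23.3,0.6],15.6],[1,[-18.6,-23.3,0.6],15.6],[1,[-18.6,-23.3,0.6],15.6],[1,[-18.6,-23.3,0.6],15.6],[1,[-18.6,-23.3,0.6],15.6],[1,[-18.6,-23.3,0.6],15.6],[1,[-18.6,-23.3,0.6],15.6],[1,[-18.6,-23.3,0.6],15.6],[1,[-18.6,-23.3,0.6],15.6],[1,[-18.6,-23.3,0.6],15.6],[1,[-18.6,-23.3,0.6],15.6],[1,[-18.6,-23.3,0.6],15.6],[1,[-18.6,-23.3,0.6],15.6]]' 30
```

```text
t: 2.15
tcp_pos: [0.487, -0.2821, 0.2081]
orientation: [[0.183, 0.983, -0.001], [0.983, -0.183, -0.0], [-0.0, -0.001, -1.0]]
wrist_force: [0.0, 0.1, -0.3]
grip_width: 0.092
```

Run:
```python
from h import *
d=snap('wrist','wrist1.png')
print(sensors.state()['dq'].round(3), d['state']['qpos'].round(2))
```

```text
[-0.03  -0.019 -0.011  0.013  0.001 -0.001 -0.001] [-0.11  0.41  0.75  1.79 -0.32  1.06  0.57]
```

View pics/wrist1.png

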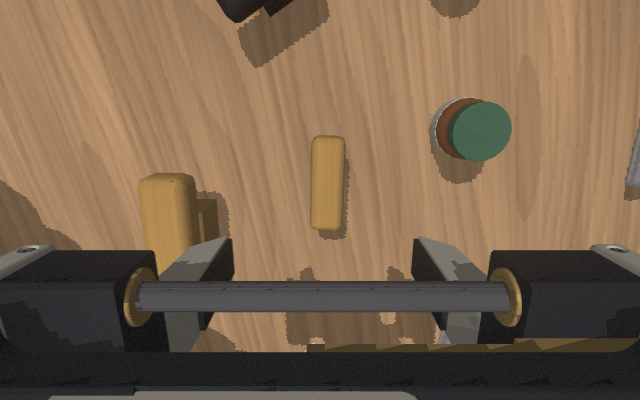

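The wrist view shows the small brass handle at (328,182), nearly square to the jaws. The large one is at the left, around (168,220), and the jar is at (475,130).

Run:
```python
from h import *
d=load('wrist1'); hsv=cv2.cvtColor(d['color'],cv2.COLOR_RGB2HSV)
for v,u in [(182,328),(138,328),(225,330),(180,313),(180,343),(180,300),(180,355)]: print((u,v),hsv[v,u])
m=sel(d,(300,120,360,242),(10,150,100)); m=cv2.morphologyEx(m,cv2.MORPH_OPEN,np.ones((3,3)))
p,e,n=fit(d,m,[.489,-.282,np.radians(79)]); print(p,np.degrees(p[2]),e,n)
im=cv2.cvtColor(d['color'],cv2.COLOR_RGB2BGR); r=(render(d,*p)>.5).astype(np.uint8)
cs,_=cv2.findContours(r,0,1); cv2.drawContours(im,cs,-1,(0,0,255),1)
cs,_=cv2.findContours(m.astype(np.uint8),0,1); cv2.drawContours(im,cs,-1,(255,0,0),1)
cv2.imwrite('pics/f1.png',cv2.resize(im[110:260,260:400],None,fx=4,fy=4,interpolation=0))
s=sensors.state(); R=s['orientation']; dp=np.r_[p[:2],.028]-s['tcp_pos']
print('units',(R.T@dp/.03).round(3),'turn', ((np.degrees(np.arctan2(R[1,1],R[0,1])-p[2])+90)/5).round(3))
```

```text
(328, 182) [ 18 139 173]
(328, 138) [ 18 139 154]
(330, 225) [ 18 141 168]
(313, 180) [ 17 136 161]
(343, 180) [ 17 127 104]
(300, 180) [ 15 107 162]
(355, 180) [ 14 104 154]
[ 0.56061408 -0.64846548  2.20192396] 126.16094992705786 0.0 0.0
units [-11.623   4.63    5.993] turn -9.317
```

View pics/f1.png

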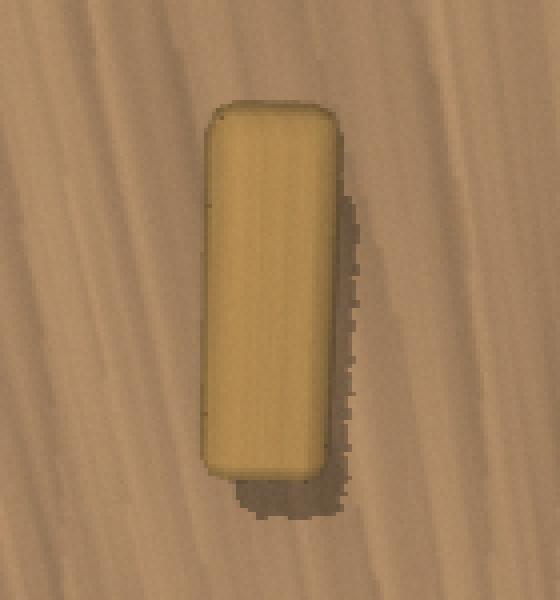

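Run:
```python
from h import *
d=load('wrist1')
m=sel(d,(300,120,360,242),(16,119,60),(24,255,255)); m=cv2.morphologyEx(m,cv2.MORPH_OPEN,np.ones((3,3)))
p,e,n=fit(d,m,[.489,-.282,np.radians(79)]); print(p,np.degrees(p[2]),e,n)
im=cv2.cvtColor(d['color'],cv2.COLOR_RGB2BGR); r=(render(d,*p)>.5).astype(np.uint8)
cs,_=cv2.findContours(r,0,1); cv2.drawContours(im,cs,-1,(0,0,255),1)
cs,_=cv2.findContours(m.astype(np.uint8),0,1); cv2.drawContours(im,cs,-1,(255,0,0),1)
cv2.imwrite('pics/f1.png',cv2.resize(im[110:260,260:400],None,fx=4,fy=4,interpolation=0))
s=sensors.state(); R=s['orientation']; dp=np.r_[p[:2],.028]-s['tcp_pos']
print('units',(R.T@dp/.03).round(3),'turn', ((np.degrees(np.arctan2(R[1,1],R[0,1])-p[2])+90)/5).round(3))
```

```text
[ 0.49105502 -0.28509786  1.36001169] 77.92293002955488 299.3333333333333 3084.0
units [-0.13   0.159  6.006] turn 0.331
```

View pics/f1.png

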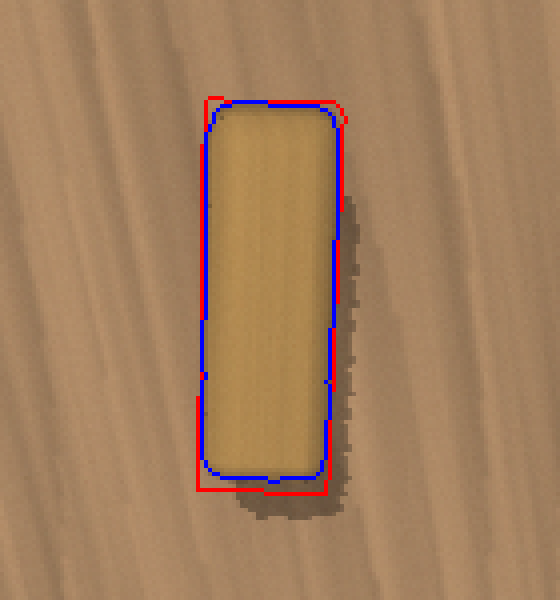

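```bash
python3 -m creep '[[1,[-0.1,0.16,0.5],0.33],[1,[-0.1,0.16,2],0.33],[1,[-0.1,0.16,3.5],0.33],[1,[-0.1,0.16,4.8],0.33],[1,[-0.1,0.16,5.6],0.33],[1,[-0.1,0.16,6],0.33],[1,[-0.1,0.16,6],0.33],[1,[-0.1,0.16,6],0.33],[-1,[-0.1,0.16,6],0.33],[-1,[-0.1,0.16,6],0.33],[-1,[-0.1,0.16,6],0.33],[-1,[-0.1,0.16,6],0.33],[-1,[-0.1,0.16,6],0.33],[-1,[-0.1,0.16,6],0.33],[-1,[-0.1,0.16,6],0.33],[-1,[-0.1,0.16,6],0.33],[-1,[-0.1,0.16,6],0.33],[-1,[-0.1,0.16,6],0.33]]' 40
```

```text
t: 4.0
tcp_pos: [0.4917, -0.2848, 0.0287]
orientation: [[0.209, 0.978, -0.0], [0.978, -0.209, 0.0], [0.0, -0.0, -1.0]]
wrist_force: [0.0, 0.2, -0.3]
grip_width: 0.0318
```

Gripped at a width of 31.8 mm. Next I lift and go to a viewing spot beside the spindle.

```bash
python3 -m creep '[[-1,[0,0,-1.5],0],[-1,[0,0,-3],0],[-1,[0,0,-4.5],0],[-1,[1,-0.2,-5.7],1],[-1,[2.5,-0.5,-5.7],2.5],[-1,[4,-0.7,-5.7],4],[-1,[5.5,-0.9,-5.7],5],[-1,[7,-1.2,-5.7],6],[-1,[8.5,-1.4,-5.7],7],[-1,[10,-1.7,-5.7],8],[-1,[11.5,-2,-5.7],9],[-1,[13,-2.2,-5.7],9.4],[-1,[14.1,-2.4,-5.7],9.4],[-1,[14.1,-2.4,-5.7],9.4],[-1,[14.1,-2.4,-5.7],9.4],[-1,[14.1,-2.4,-5.7],9.4],[-1,[14.1,-2.4,-5.7],9.4]]'
python3 - <<'E'
from h import *
d=snap('wrist','wrist2.png'); print(d['state']['dq'].round(3),d['state']['grip_width'])
E
```

```text
t: 5.7
tcp_pos: [0.5097, 0.1424, 0.1998]
orientation: [[0.859, 0.512, -0.0], [0.512, -0.859, 0.0], [0.0, -0.0, -1.0]]
wrist_force: [-0.2, -0.7, -3.0]
grip_width: 0.0317
[ 0.001 -0.001 -0.003 -0.003  0.001 -0.003 -0.002] 0.03170645764581396
```

View pics/wrist2.png

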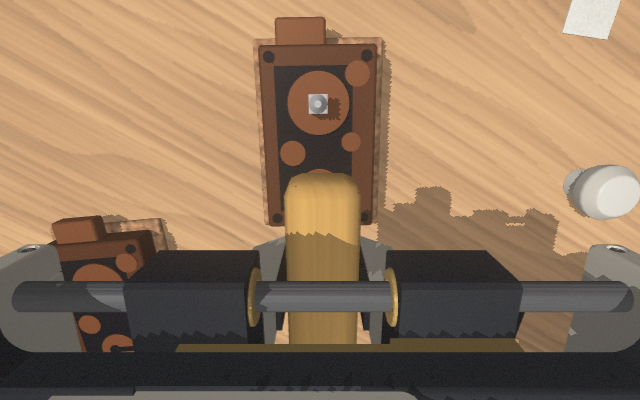

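The wrist view shows the held handle at the bottom centre, about (322,250). The chosen lock is straight ahead, with its collar at (319,102) and its spindle at (318,104). I'll measure it in a crop.

Run:
```python
from h import *
d=load('wrist2'); im=cv2.cvtColor(d['color'],cv2.COLOR_RGB2BGR)
cv2.imwrite('pics/c2.png',cv2.resize(im[60:150,255:385],None,fx=6,fy=6,interpolation=cv2.INTER_CUBIC))
cv2.imwrite('pics/c3.png',cv2.resize(im[10:240,240:400],None,fx=2.6,fy=2.6,interpolation=cv2.INTER_CUBIC))
```

```text
(no output)
```

View pics/c2.png

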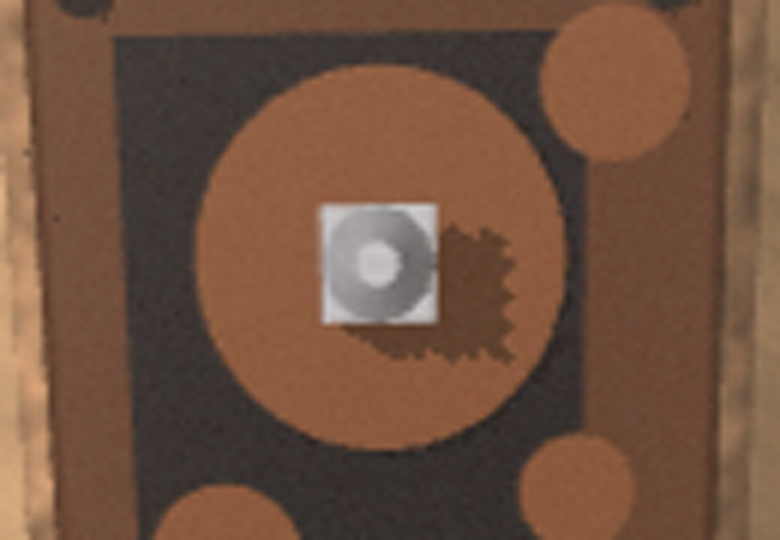

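View pics/c3.png

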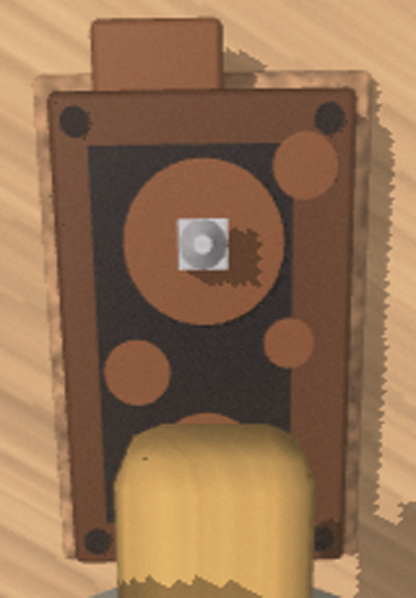

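Run:
```python
from h import *
d=load('wrist2'); s=d['state']; R=s['orientation']; p0=s['tcp_pos']; print(p0)
c=lambda u,v:(255+(u+.5)/6-.5,60+(v+.5)/6-.5)
e=lambda u,v:(240+(u+.5)/2.6-.5,10+(v+.5)/2.6-.5)
Q={}
for n,uv,z in [('sq',c(379,264),.061),('tip',c(379,263),.069),('collar',c(380.5,257.5),.041),('TL',e(50,90),.038),('TR',e(355,88),.038),('BL',e(78,558),.038),('BR',e(352,560),.038),('sqTL',c(320,204),.061),('sqTR',c(438,204),.061),('sqBL',c(322,324),.061),('sqBR',c(437,324),.061)]:
    Q[n]=back(d,uv,z); print(n,Q[n].round(4), 'tool',(R.T@(Q[n]-p0)*1000).round(1))
ang=lambda a,b:np.degrees(np.arctan2(*(Q[b]-Q[a])[[1,0]]))
print('yaw', ang('BL','TL'),ang('BR','TR'),ang('TR','TL')-90,ang('BR','BL')-90,'tool',np.degrees(np.arctan2(R[1,0],R[0,0])))
print('sizes',[np.linalg.norm(Q[a]-Q[b]).round(4) for a,b in(('BL','TL'),('TL','TR'),('BL','BR'),('sqTL','sqTR'),('sqTL','sqBL'))])
# handle in hand: predicted corners for offsets
for dx in (-.002,0,.002):
    for zz in(.0313,.0053): print(dx,zz,[proj(d,p0+R@[.046+dx,b,-zz]).round(1) for b in(-.016,.016)])
```

```text
[0.50972043 0.14244794 0.19982164]
sq [0.5715 0.1831 0.061 ] tool [ 73.9  -3.3 138.8]
tip [0.5718 0.1832 0.069 ] tool [ 74.2  -3.2 130.8]
collar [0.5721 0.1835 0.041 ] tool [ 74.6  -3.3 158.8]
TL [0.5877 0.2525 0.038 ] tool [123.4 -54.5 161.8]
TR [0.6404 0.165  0.038 ] tool [123.8  47.6 161.8]
BL [0.4451 0.1654 0.038 ] tool [-43.8 -52.8 161.8]
BR [0.4988 0.0733 0.038 ] tool [-44.8  53.8 161.8]
sqTL [0.5743 0.1943 0.061 ] tool [ 82.  -11.5 138.8]
sqTR [0.5827 0.1801 0.061 ] tool [ 82.    5.  138.8]
sqBL [0.5603 0.1859 0.061 ] tool [ 65.7 -11.4 138.8]
sqBR [0.5687 0.1719 0.061 ] tool [ 65.7   4.9 138.8]
yaw 31.40052780236207 32.94455718582081 31.083993230958 30.27159288931267 tool 30.82304709906125
sizes [np.float64(0.1671), np.float64(0.1021), np.float64(0.1067), np.float64(0.0165), np.float64(0.0163)]
-0.002 0.0313 [array([280.1, 189.2]), array([362.4, 189. ])]
-0.002 0.0053 [array([286.8, 174.8]), array([355.9, 174.7])]
0 0.0313 [array([279.9, 184.2]), array([362.5, 184. ])]
0 0.0053 [array([286.7, 170.5]), array([356.1, 170.4])]
0.002 0.0313 [array([279.7, 179.1]), array([362.7, 179. ])]
0.002 0.0053 [array([286.5, 166.3]), array([356.2, 166.1])]
```

Run:
```python
from h import *
d=load('wrist2'); im=cv2.cvtColor(d['color'],cv2.COLOR_RGB2BGR)
cv2.imwrite('pics/c4.png',cv2.resize(im[160:250,270:375],None,fx=6,fy=6,interpolation=cv2.INTER_CUBIC))
```

```text
(no output)
```

View pics/c4.png

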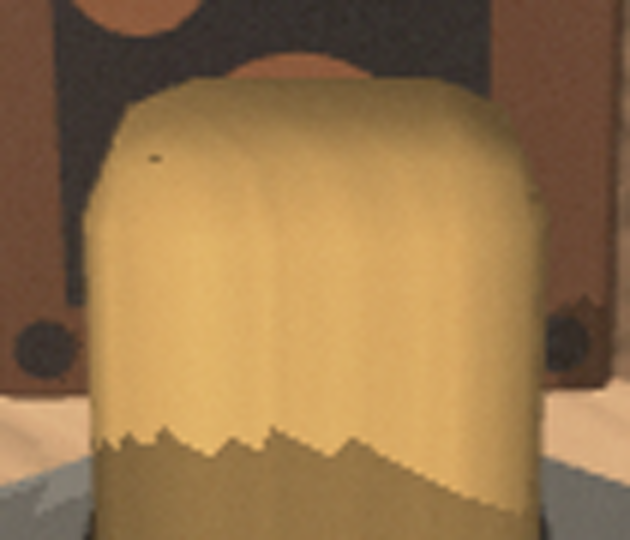

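```bash
python3 -m creep '[[-1,[1.2,-0.06,0],0],[-1,[2.48,-0.12,0],0],[-1,[2.48,-0.12,0],0],[-1,[2.48,-0.12,1.2],0],[-1,[2.48,-0.12,2.3],0],[-1,[2.48,-0.12,2.9],0],[-1,[2.48,-0.12,3.1],0],[-1,[2.48,-0.12,3.1],0],[-1,[2.48,-0.12,3.1],0],[-1,[2.48,-0.12,3.1],0]]'
python3 - <<'E'
from h import *
d=snap('side','side3.png')
cv2.imwrite('pics/s3.png',cv2.resize(cv2.imread('pics/side3.png')[60:260,230:430],None,fx=3,fy=3,interpolation=cv2.INTER_CUBIC))
d=snap('wrist','wrist3.png')
E
```

```text
t: 6.75
tcp_pos: [0.5726, 0.1853, 0.1081]
orientation: [[0.858, 0.514, 0.002], [0.514, -0.858, 0.001], [0.002, 0.0, -1.0]]
wrist_force: [-0.4, -0.1, -2.7]
grip_width: 0.0318
```

View pics/s3.png

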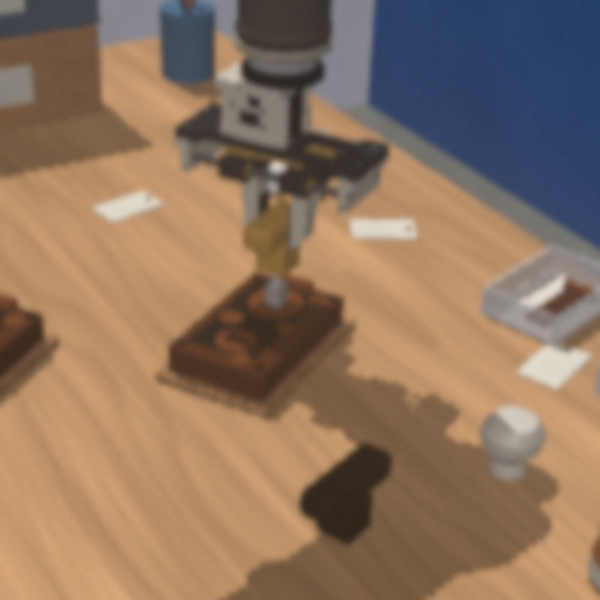

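View pics/wrist3.png

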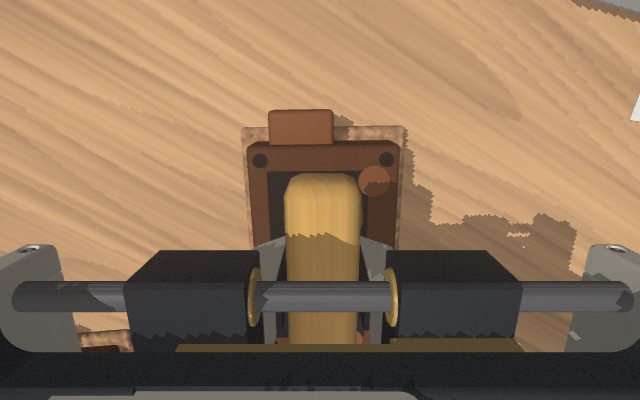

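```bash
python3 -m creep '[[-1,[0,0,0],0],[-1,[0,0,0],0]]'
python3 - <<'E'
from h import *
s=sensors.state(); R=s['orientation']; print(s['tcp_pos'],s['dq'].round(3)); 
for t in([.5717,.1837,.0697],): print((R.T@(np.array(t)-s['tcp_pos'])*1000).round(2))
E
```

```text
t: 7.05
tcp_pos: [0.5718, 0.1854, 0.1071]
orientation: [[0.857, 0.515, 0.0], [0.515, -0.857, 0.0], [0.001, -0.0, -1.0]]
wrist_force: [0.2, -0.6, -3.1]
grip_width: 0.032
[0.57181338 0.18537578 0.1070523 ] [ 0.     0.002 -0.001 -0.     0.002  0.002 -0.   ]
[-0.98  1.38 37.35]
```

```bash
python3 -m creep '[[-1,[-0.03,0.045,0],0],[-1,[-0.03,0.045,0],0],[-1,[-0.03,0.045,0.15],0],[-1,[-0.03,0.045,0.3],0],[-1,[-0.03,0.045,0.4],0],[-1,[-0.03,0.045,0.5],0],[-1,[-0.03,0.045,0.6],0],[-1,[-0.03,0.045,0.7],0],[-1,[-0.03,0.045,0.7],0]]'
```

```text
t: 7.95
tcp_pos: [0.5714, 0.1836, 0.0853]
orientation: [[0.858, 0.514, -0.001], [0.514, -0.858, -0.0], [-0.001, -0.0, -1.0]]
wrist_force: [-0.2, 0.1, -2.9]
grip_width: 0.032
```

```bash
python3 -m creep '[[-1,[0,0,0.15],0],[-1,[0,0,0.3],0],[-1,[0,0,0.4],0],[-1,[0,0,0.46],0],[-1,[0,0,0.5],0],[-1,[0,0,0.5],0],[-1,[0,0,0.5],0]]'
```

```text
t: 8.65
tcp_pos: [0.5717, 0.1837, 0.0708]
orientation: [[0.858, 0.514, 0.0], [0.514, -0.858, 0.0], [0.0, 0.0, -1.0]]
wrist_force: [0.0, -0.7, -2.7]
grip_width: 0.0319
```

```bash
python3 -m creep '[[-1,[0,0,0.02],0],[-1,[0,0,0.04],0],[-1,[0,0,0.05],0],[-1,[0,0,0.05],0]]'
```

```text
t: 9.05
tcp_pos: [0.5717, 0.1837, 0.0696]
orientation: [[0.858, 0.514, 0.0], [0.514, -0.858, 0.0], [0.0, -0.0, -1.0]]
wrist_force: [-2.1, -0.1, 5.1]
grip_width: 0.0315
```

The force rises at TCP z = 69.6 mm, against 69.7 mm expected, so the neck is on the collar. Now I let go and retreat.

```bash
python3 -m creep '[[0,[0,0,0],0],[0,[0,0,0],0],[0.6,[0,0,0],0],[0.6,[0,0,0],0],[0.6,[0,0,0],0],[0.6,[0,0,-0.5],0],[0.6,[0,0,-1.5],0],[0.6,[0,0,-3],0],[0.6,[-1,0,-4.3],0],[0.6,[-2.5,0,-4.3],0],[0.6,[-2.5,0,-4.3],0],[0.6,[-2.5,0,-4.3],0],[0.6,[-2.5,0,-4.3],0],[0.6,[-2.5,0,-4.3],0]]'
python3 - <<'E'
from h import *
d=snap('wrist','wrist4.png'); snap('top','top4.png'); snap('side','side4.png')
cv2.imwrite('pics/s4.png',cv2.resize(cv2.imread('pics/side4.png')[60:260,230:430],None,fx=3,fy=3,interpolation=cv2.INTER_CUBIC))
for zz in (.041,.055):
  print([[tuple(proj(d,q).round(0)) for q in P] for P in handle_pts(.5717,.1834,np.radians(31),zz)[:1]])
E
```

```text
t: 10.45
tcp_pos: [0.5082, 0.1456, 0.1983]
orientation: [[0.857, 0.515, 0.001], [0.515, -0.857, -0.001], [0.0, 0.001, -1.0]]
wrist_force: [0.6, 0.2, 0.0]
grip_width: 0.0731
[[(np.float64(341.0), np.float64(161.0)), (np.float64(343.0), np.float64(167.0)), (np.float64(303.0), np.float64(161.0)), (np.float64(301.0), np.float64(167.0)), (np.float64(343.0), np.float64(41.0)), (np.float64(345.0), np.float64(35.0)), (np.float64(301.0), np.float64(41.0)), (np.float64(299.0), np.float64(35.0))]]
[[(np.float64(342.0), np.float64(164.0)), (np.float64(344.0), np.float64(170.0)), (np.float64(302.0), np.float64(164.0)), (np.float64(300.0), np.float64(170.0)), (np.float64(344.0), np.float64(38.0)), (np.float64(346.0), np.float64(31.0)), (np.float64(300.0), np.float64(38.0)), (np.float64(297.0), np.float64(31.0))]]
```

View pics/wrist4.png

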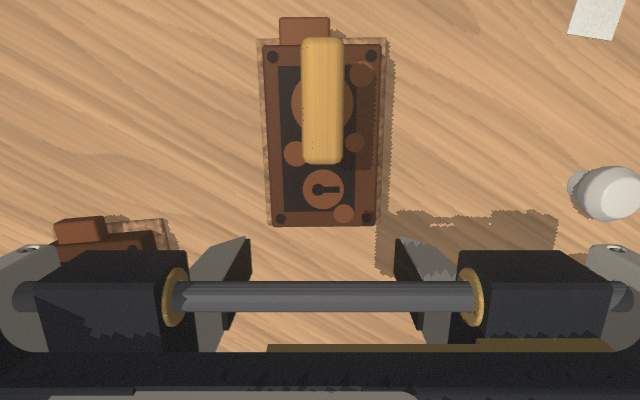

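View pics/s4.png

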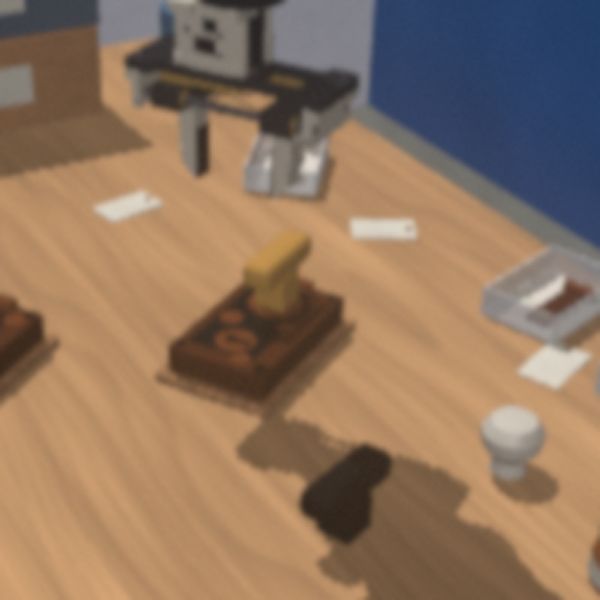

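View pics/top4.png

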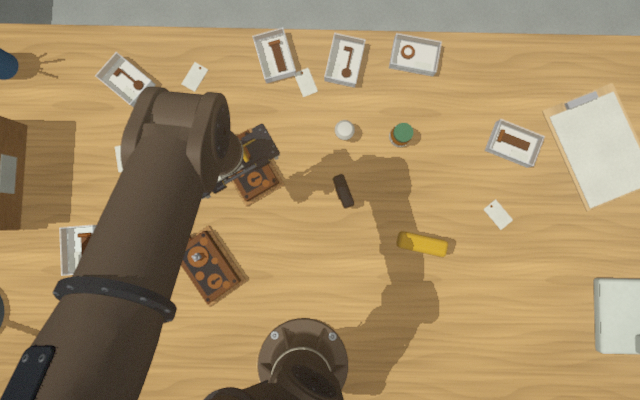

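The wrist view shows the handle at (322,100), upright and lying along the case. Its bar spans rows 37–164, close to the 35–167 predicted for a fully seated handle. The side view shows no gap under the neck. The knob, jar and black handle are at the same pixels as before.

Run:
```python
from h import *
print(arm.sign_off())
```

```text
the job is handed in; nothing more can be done
None
```

I fitted the smaller brass T-handle on the spindle of the right-hand lock, let go of it and handed the job in at about 10.6 s of the 35 s allowed.

- **Fully home:** on the way down there was no clear resistance until the TCP reached 69.6 mm. There the wrist force went from about -3 to +5 N. I expected contact at 69.7 mm with the neck on the collar.
- **Placing after release:** the grip bar lies along the long side of the case. It reads 127 px long in the wrist view, against 132 px predicted for a fully seated handle. I put the difference down to the bar's rounded ends, which my model lacks. The same shortfall showed when the handle stood on the table. The side view shows no gap under the neck.
- **Left alone:** the black handle, white knob and wax jar are at the same pixels as at the start.
- **One disagreement:** before insertion the measured TCP was about 1.7 mm off my target. I corrected that before going down.

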